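Ready the thread winder: clip, balance, start

ROBOT

A 7-joint arm with a two-finger parallel gripper is mounted at the origin on the work surface. World frame = base frame: x ahead of the robot, y to its left, z up, the work surface at z = 0. Lengths are in m, angles in rad, forces in N, time in s.
With the tool pointing down it reaches from about 0.35 to 0.9 m from the base axis. Payload 8.1 kg.
Tool frame: the origin (TCP) lies at the very end of the fingers, on their centre line; the grasp point (between the pads) lies 19 mm behind it (arm.tcp_to_grasp is the z of the grasp point in the tool frame, in m); z points along the fingers, y is the line along which they close (so a half turn about z gives the same grasp; the last joint's range is limited). The gripper opens to 92 mm and grips with 3 to 60 N. Pads are 19 mm wide; open, the fingers measure 130 mm over their backs; the gripper's body (75 mm by 190 mm) begins 47 mm behind the grasp point.
Start: joints at [-1.22, 0.434, 0.025, 1.573, -0.012, 1.134, -0.075], TCP at [0.274, 0.562, 0.227] pointing down, gripper open.
Joint ranges: [-2.62, 2.62], [-0.44, 2.09], [-1.27, 1.32], [0.08, 2.57], [-1.32, 4.46], [0.12, 2], [-2.74, 2.74]. Speed limits (rad/s): [2.22, 2.22, 3.01, 3.01, 3.14, 3.14, 3.14].

INTERFACE

Orientations are given as a rotation vector (axis times angle).
In Python, from cell import readout, vision, sign_off, arm gives the robot as it stands. The module is installed in compiled form; this text tells all that it offers.
- The arm moves only by the shell command python3 -m creep 'ROWS' [FORCE]. ROWS is JSON, a list of rows, each a list of 5 numbers: the shift along the tool's x, y, z in units of 4 cm (1.0 is 4 cm), then the turn about the tool's z in units of 4 degrees (1.0 is 4 degrees), then the opening, from 0 (shut) to 1 (fully open). A call has 1 to 12 rows; each row shifts and turns the commanded pose from where the row before left it, along the tool's axes as they then stand; what a row does not reach is not made up. A row lasts 1/8 s, in which the tool goes at most 62.5 mm and 10.7 degrees, less where a joint would pass 70% of its speed; a pose out of reach is approached as far as the arm can. A call with a number of a shift or a turn outside -1 to 1 is refused whole. A call with a gripper value outside its range is refused whole. The fingers move at their own pace and stop on an object; FORCE is the grip in N (left out, the last holds). Time passes only in rows, so rows that do not move let the fingers close. It gives the time, the measured TCP pose, the force, the opening and the grip force at its end, in the units of the state.
- readout.observe(): the state, without advancing time (a new reading comes with each control period).
- vision.get_image(name): name is "scene" or "top" or "wrist"; returns a dict with "pixels" (420x560x3 uint8, blue, green, red), "z_map" (420x560 float32, m along the optical axis (not along the pixel's ray), 0 where there is no reading), "camera_matrix" (3x3 intrinsics, pixels), "k1" (the pictures are not rectified: a ray, as slopes to the right and down, at radius r is drawn at 1 + k1 r^2 times it, then the intrinsics apply), "position" and "rotation" of the camera in the world. Camera axes: x right, y up, looking along -z (the intrinsics and any distortion apply to the point x, -y, -z); pixel columns grow to the right and rows downward; lengths in m; the calibration is good to about 2 mm. A picture is of the moment at which its call begins.
- sign_off(): hands the job in; it is judged then, once.
The state is a dict: "clock": time; "joints": joint angles; "dq": joint speeds; "joint_efforts": joint torques, N m; "position": TCP position; "ee_rot": TCP orientation; "force": force on the tool from outside, world axes, zero at the start; "ft_torque": the same for the moment, N m; "width": opening from 0.0 (shut) to 1.0 (fully open); "gripper_force": force on a finger pad.
Only numpy, scipy, OpenCV 4.12 (cv2) and the standard library are available. Lean on these libraries where they do the work, as an engineer would, in place of code of your own. Each camera call takes 0.05 s, during which the arm holds its last target. There are 200 camera calls.

TASK

Get the cobbler's thread winder ready and start it. In either order, clip the red-handled snap hook onto the thin upright bar of the yellow anchor, left lying on the bench with the bar inside the hook and the gate snapped shut, and stand every thread spool that is loose on the bench upright on the floor of the pivoting wooden tray, shared out over its two sides so that the tray stays level (if their number is odd, the odd one goes in the well in the middle). Once all that is done, press the winder's keys fully, one at a time: yellow, then blue, then green; leave the other things on the bench where they are.

Things in the scene. Friction and masses are not known exactly. Their poses are not given: they have to be found in the camera images.
- spool_white: thread spool, white thread between black flanges; a plain upright cylinder 60 mm across and 60 mm tall, about 150 g; origin at the centre of its underside, z up. May be absent in some runs (then None).
- spool_brown: thread spool, brown thread between black flanges; a plain upright cylinder 60 mm across and 60 mm tall, about 150 g; origin at the centre of its underside, z up. May be absent in some runs (then None).
- spool_red: thread spool, red thread between black flanges; a plain upright cylinder 60 mm across and 60 mm tall, about 150 g; origin at the centre of its underside, z up. May be absent in some runs (then None).
- spool_green: thread spool, green thread between black flanges; a plain upright cylinder 60 mm across and 60 mm tall, about 150 g; origin at the centre of its underside, z up. May be absent in some runs (then None).
- spool_yellow: thread spool, yellow thread between black flanges; a plain upright cylinder 60 mm across and 60 mm tall, about 150 g; origin at the centre of its underside, z up. May be absent in some runs (then None).
- hook: snap hook lying flat, 179 mm long, 220 g (mm): origin under the middle of the red grip, x from grip to loop, z up. Grip 90 long (x), 26 wide (y), 36 high; pinch it across y. Flat steel loop, 14 high: shoulder x 44 to 58, end bar x 126 to 134 (both y -30 to 30), back bar y -30 to -22, nose x 108 to 128, y 22 to 30. The gap on the +y side between shoulder and nose is shut by the brass gate.
- gate (a joint): brass gate, in the hook's frame x 62 to 104, y 22 to 30 mm, hinged upright at x 62, y 26; 0 = shut, grows as its free end swings inwards (at most 1.25 rad); sprung shut: 1 N at the free end to start it, 2 N wide open. A bar pushed in at about x 93 lets it snap shut once it is past y -10 mm; drawing the hook then along its -x (bar towards the nose) also frees it.
- anchor: fixed anchor: thin upright steel bar, 10 mm across, origin at its foot on the bench; joined at its top by a level bar (50 to 60 mm up) to a stout yellow post, 34 x 26 x 60 mm high, centred 83 mm along +y (near face at 70 mm). Clip with the hook's y along the anchor's y, coming from the -y side and moving to +y.
- anchor_bar (a point): axis of the anchor's thin bar, 7 mm above the bench; axes of the anchor
- tray (a joint): tilt of the tray about the stand's x axis, through the middle of the tray floor 56 mm above the bench; 0 = level, positive = +y side up; -0.25 to 0.25 rad. Weakly sprung to level (1.6 N m/rad): one spool too many on a side tilts it about 0.1 rad. The fixed stand has two green cheeks, 67 mm high, beyond the ends of that axis (x 96 and -96 mm)
- tray_floor (a point): middle of the top of the tray's floor, on the hinge axis; axes tilt with the tray: y from side to side, z up. Tray 180 (x) by 320 mm (y), bay walls 12 mm high. Two side bays centred at y 105 and -105 mm (inside: |y| 55 to 154, x -84 to 84) hold two spools each, one behind the other in x; the middle well (x -42 to 42, y -49 to 49) holds one.
- key_yellow_top (a point): centre of the top of the yellow round key (32 mm across), 59 mm above the bench when up; press straight down. The three keys stand 58 mm apart in a row on the grey-topped low console (110 x 190 x 40 mm high) of the blue winder, whose 110 mm high motor block begins 130 mm behind the row; which is where varies.
- key_blue_top (a point): centre of the top of the blue round key (32 mm across), 59 mm above the bench when up; press straight down. The three keys stand 58 mm apart in a row on the grey-topped low console (110 x 190 x 40 mm high) of the blue winder, whose 110 mm high motor block begins 130 mm behind the row; which is where varies.
- key_green_top (a point): centre of the top of the green round key (32 mm across), 59 mm above the bench when up; press straight down. The three keys stand 58 mm apart in a row on the grey-topped low console (110 x 190 x 40 mm high) of the blue winder, whose 110 mm high motor block begins 130 mm behind the row; which is where varies.
- key_yellow (a joint): travel of the yellow key, 0 = up, 0.006 m = fully down; spring 1.5 N rising to 5 N
- key_blue (a joint): travel of the blue key, 0 = up, 0.006 m = fully down; spring 1.5 N rising to 5 N
- key_green (a joint): travel of the green key, 0 = up, 0.006 m = fully down; spring 1.5 N rising to 5 N
- shoe_last: bystander: wooden shoe last, 190 mm long
- hammer: bystander: hammer, 240 mm
- brush: bystander: brush, 190 mm
- polish_tin: bystander: flat black polish tin, 68 mm across
- glue_jar: bystander: jar, 100 mm tall, 66 mm across
- tack_cup: bystander: steel cup, 75 mm tall, 72 mm across
- wax_block: bystander: orange wax block, 75 x 45 x 30 mm
Mind the look-alikes: they are no part of the job. Leave any black look-alike of the hook alone.

How it is judged:
On the way, in this order (a step that is already met when the one before it is completed fails the run):
1. hook clipped on the anchor bar with its gate shut, all spools upright on the tray's floor and the tray level (x of anchor_bar in the frame of hook between 0.052 and 0.13 m and y of anchor_bar in the frame of hook between -0.027 and 0.022 m and value of joint gate below 0.12 rad and height (world z) of hook below 0.025 m and x of spool_white in the frame of tray_floor between -0.075 and 0.075 m and y of spool_white in the frame of tray_floor between -0.15 and 0.15 m and z of spool_white in the frame of tray_floor between -0.006 and 0.006 m and angle between the z axis of each of spool_white, spool_brown, spool_red, spool_green, spool_yellow and the z axis of tray_floor, either way round below 0.12 rad and x of spool_brown in the frame of tray_floor between -0.075 and 0.075 m and y of spool_brown in the frame of tray_floor between -0.15 and 0.15 m and z of spool_brown in the frame of tray_floor between -0.006 and 0.006 m and x of spool_red in the frame of tray_floor between -0.075 and 0.075 m and y of spool_red in the frame of tray_floor between -0.15 and 0.15 m and z of spool_red in the frame of tray_floor between -0.006 and 0.006 m and x of spool_green in the frame of tray_floor between -0.075 and 0.075 m and y of spool_green in the frame of tray_floor between -0.15 and 0.15 m and z of spool_green in the frame of tray_floor between -0.006 and 0.006 m and x of spool_yellow in the frame of tray_floor between -0.075 and 0.075 m and y of spool_yellow in the frame of tray_floor between -0.15 and 0.15 m and z of spool_yellow in the frame of tray_floor between -0.006 and 0.006 m and value of joint tray between -0.06 and 0.06 rad), for 0.3 s.
2. yellow key pressed, alone (value of joint key_yellow above 0.004 m and value of joint each of key_blue, key_green below 0.002 m), for 0.05 s.
3. then the blue key, alone (value of joint key_blue above 0.004 m and value of joint each of key_yellow, key_green below 0.002 m), for 0.05 s.
4. then the green key, alone (value of joint key_green above 0.004 m and value of joint each of key_yellow, key_blue below 0.002 m), for 0.05 s.
At the end, for the whole second after the job is handed in: The anchor's thin bar is inside the hook's loop, gate shut (below 0.12 rad), hook flat on the bench (below 25 mm); every spool stands on the tray floor (within 6 mm, 0.12 rad); tray level within 0.06 rad; keys up (all of step 1 and value of joint each of key_yellow, key_blue, key_green below 0.002 m); the robot touches nothing.
It fails at once if two keys pressed at the same time (value of joint each of key_yellow, key_blue above 0.003 m or value of joint each of key_yellow, key_green above 0.003 m or value of joint each of key_blue, key_green above 0.003 m).
It fails at once if a bystander moved by more than 50 mm (distance of any of shoe_last, hammer, brush, polish_tin, glue_jar, tack_cup, wax_block from where it was at the start of the episode above 0.05 m).
Of spool_white, spool_brown, spool_red, spool_green, spool_yellow only 3 to 5 are there at a start; the rules pass over those that are not, and their reading is None.
At some moment in a run one of spool_white, spool_brown, spool_red, spool_green, spool_yellow, hook may be knocked a few centimetres aside while the robot is not near it.
It also fails if it takes over 210 s, if anything falls off the work surface, if the arm or the gripper's body presses on something with over 40 N, if the wrist force passes 120 N, or if a joint passes its speed limit or range.

## Working session

There is one attempt and no reset: what is moved stays moved. The work goes in short steps, Python scripts to look and compute and a shell command to move; the robot and the scene stay as the last step left them, time stands still between calls to the robot, and variables do not carry over. Pictures are saved under pics/ and viewed, at most 14 in all, crops included, and the job is handed in when it is done.

```bash
mkdir -p pics; cat > h.py <<'E'
import numpy as np, cv2
from cell import readout, vision, arm
from scipy.spatial.transform import Rotation as R
def grab(n,save=None):
    im=vision.get_image(n)
    if save: cv2.imwrite('pics/'+save,im['pixels'])
    np.savez('/tmp/%s.npz'%n,**{k:np.array(v) for k,v in im.items()})
    return im
def load(n): return dict(np.load('/tmp/%s.npz'%n))
def rays(im,uv):
    K=np.array(im['camera_matrix']);uv=np.atleast_2d(np.float64(uv))
    d=np.array([float(im['k1']),0,0,0,0])
    # k1 radial model
    p=cv2.undistortPoints(uv.reshape(-1,1,2),K,d).reshape(-1,2)
    c=np.c_[p[:,0],-p[:,1],-np.ones(len(p))]
    Rm=np.array(im['rotation']); Rm=Rm if Rm.shape==(3,3) else R.from_rotvec(Rm).as_matrix()
    return np.array(im['position']),c@Rm.T
def plane(im,uv,z):
    o,d=rays(im,uv); return o+d*((z-o[2])/d[:,2])[:,None]
def cloud(im):
    H,W=im['z_map'].shape; v,u=np.mgrid[:H,:W]
    o,d=rays(im,np.c_[u.ravel(),v.ravel()])
    P=o+d*im['z_map'].reshape(-1,1); P[im['z_map'].ravel()==0]=np.nan
    return P.reshape(H,W,3)
E
python3 - <<'E'
from h import *
for n in('top','scene'):
    im=grab(n,n+'0.png'); print(n,im['position'],im['rotation'],im['camera_matrix'],im['k1'])
    P=cloud(im); print(np.nanpercentile(P[...,2],[1,10,50,90,99]))
print(readout.observe(),arm.tcp_to_grasp)
E
```

```text
top [ 0.23428207 -0.01991095  1.34752456] [ 0.17442147 -0.1791894  -1.58698678] [[410.80851373   0.         277.32462471]
 [  0.         410.80851373 204.73230514]
 [  0.           0.           1.        ]] -0.02261304033238448
[-7.61803691e-01 -7.51616648e-01 -3.20613065e-04  3.17759054e-01
  8.24415214e-01]
scene [ 1.2538859  -0.66081548  1.05821159] [0.71618613 0.32625196 0.82171482] [[475.75985204   0.         284.66042823]
 [  0.         475.75985204 209.99086979]
 [  0.           0.           1.        ]] -0.07574295487588276
[-7.57355929e-01 -7.46020405e-01 -9.37664274e-05  1.49966411e-01
  3.97807577e-01]
{'clock': 0.1, 'joints': array([-1.21955514,  0.4351412 ,  0.02499002,  1.57397979, -0.01162345,
        1.13405277, -0.07507093]), 'dq': array([-0.0003849 ,  0.00038616,  0.00076712, -0.00418017, -0.00035465,
        0.00011463,  0.00056818]), 'joint_efforts': array([ 2.51188198e-03, -6.69126534e+01,  9.87687260e-01, -3.15142035e+01,
       -6.05348940e-02,  3.75355629e-02,  3.75628292e-05]), 'position': array([0.2738589 , 0.56128912, 0.22604136]), 'ee_rot': array([-7.06841712e-01, -3.06082660e+00,  2.23108193e-03]), 'force': array([-0.34436058, -0.5130917 , -0.09221216]), 'ft_torque': array([-0.0525261 , -0.02570842, -0.01403617]), 'gripper_force': 0.0, 'width': 0.9996042462979531} -0.0188
```

View pics/top0.png

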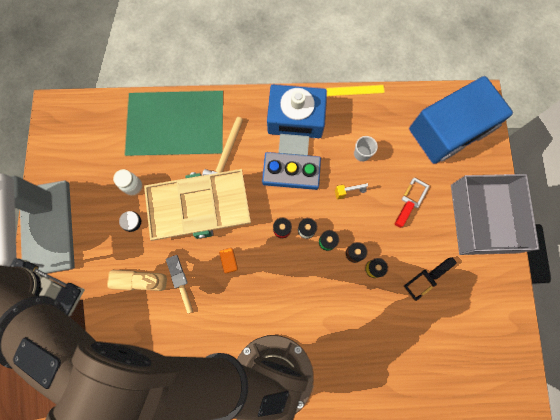

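View pics/scene0.png

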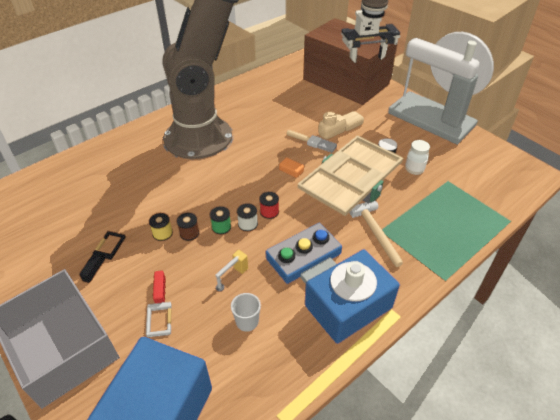

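The top view shows five spools, black-flanged: red (283,228), white (308,228), green (329,240), brown (357,252) and yellow (377,268). The red hook's grip is at (405,213) and its loop at (417,190). The anchor post is at (341,191), the keys at (274,167) blue, (292,169) yellow and (309,169) green, and the tray at (197,205). The scene view agrees, with the gate on the anchor's side.

```bash
cat >> h.py <<'E'
def blobs(im,lo,hi,z,amin=15,box=None):
    hsv=cv2.cvtColor(im['pixels'],cv2.COLOR_BGR2HSV)
    m=cv2.inRange(hsv,lo,hi) if lo[0]<=hi[0] else cv2.inRange(hsv,(0,)+lo[1:],hi)|cv2.inRange(hsv,lo,(179,)+hi[1:])
    n,l,s,c=cv2.connectedComponentsWithStats(m); out=[]
    for i in range(1,n):
        if s[i,4]>=amin and (box is None or box[0]<c[i,0]<box[2] and box[1]<c[i,1]<box[3]):
            out.append((c[i].round(1),s[i,4],plane(im,c[i],z)[0].round(4)))
    return out
E
python3 - <<'E'
from h import *
im=load('top');P=cloud(im)
# spool flange tops: points z .05-.07 in spool box
box=(265,212,395,285)
m=np.zeros(P.shape[:2],np.uint8)
m[box[1]:box[3],box[0]:box[2]]=(np.abs(P[box[1]:box[3],box[0]:box[2],2]-.06)<.006)
n,l,s,c=cv2.connectedComponentsWithStats(m)
for i in range(1,n):
    if s[i,4]>60:
        q=P[l==i]; ctr,rad=cv2.minEnclosingCircle(q[:,:2].astype(np.float32))
        print('spool',c[i].round(),s[i,4],np.nanmean(q,0).round(4),np.round(ctr,4),round(rad,4))
# keys
kb=(264,158,320,180)
for nm,lo,hi in(('blue',(100,120,60),(130,255,255)),('yellow',(20,120,120),(35,255,255)),('green',(45,80,50),(90,255,255))):
    print(nm,blobs(im,lo,hi,.059,15,kb))
    print(nm,'scene',blobs(load('scene'),lo,hi,.059,40,(250,220,350,280)))
print('post',blobs(im,(20,120,120),(35,255,255),.06,10,(330,180,375,200)))
print('post sc',blobs(load('scene'),(20,120,120),(35,255,255),.06,10,(200,240,260,300)))
print('grip',blobs(im,(170,120,80),(8,255,255),.036,20,(385,190,430,230)))
# tray by height
m=np.zeros(P.shape[:2],np.uint8);S=np.s_[160:250,130:262]
m[S]=((P[S][...,2]>.05)&(P[S][...,2]<.085))
n,l,s,c=cv2.connectedComponentsWithStats(m);i=1+np.argmax(s[1:,4]);q=P[l==i]
r=cv2.minAreaRect(q[:,:2].astype(np.float32));print('tray',s[i,4],r,cv2.boxPoints(r).round(3).tolist(),np.nanpercentile(q[:,2],[5,50,95]))
A=cv2.resize(im['pixels'][170:240,320:440],None,fx=4,fy=4,interpolation=cv2.INTER_CUBIC)
sc=load('scene');B=cv2.resize(sc['pixels'][240:345,130:260],None,fx=2.6,fy=2.6,interpolation=cv2.INTER_CUBIC)
h=max(A.shape[0],B.shape[0]);C=np.zeros((h,A.shape[1]+B.shape[1],3),np.uint8);C[:A.shape[0],:A.shape[1]]=A;C[:B.shape[0],A.shape[1]:]=B
C=cv2.resize(C,(800,int(h*800/C.shape[1])));cv2.imwrite('pics/crop1.png',C)
E
```

```text
spool [282. 226.] 268 [ 0.4583 -0.0407  0.0598] [ 0.4584 -0.0406] 0.03
spool [308. 226.] 268 [ 0.4555 -0.1216  0.0598] [ 0.4553 -0.1221] 0.0301
spool [329. 239.] 273 [ 0.414  -0.1889  0.0594] [ 0.4143 -0.1887] 0.03
spool [358. 251.] 276 [ 0.3731 -0.2754  0.0597] [ 0.3738 -0.2754] 0.0304
spool [378. 267.] 288 [ 0.3221 -0.3365  0.0595] [ 0.3219 -0.3371] 0.0301
blue [(array([273.6, 165.5]), np.int32(85), array([ 0.6612, -0.0182,  0.059 ]))]
blue scene [(array([320.7, 234.8]), np.int32(101), array([ 0.6658, -0.0223,  0.059 ])), (array([300.9, 265. ]), np.int32(418), array([ 0.7081, -0.1339,  0.059 ]))]
yellow [(array([291.4, 166.9]), np.int32(80), array([ 0.6548, -0.0767,  0.059 ]))]
yellow scene [(array([303.8, 243.8]), np.int32(100), array([ 0.6595, -0.0797,  0.059 ]))]
green [(array([308.9, 168.5]), np.int32(90), array([ 0.6479, -0.1339,  0.059 ]))]
green scene [(array([286.2, 253.1]), np.int32(118), array([ 0.6529, -0.1373,  0.059 ]))]
post [(array([340. , 191.3]), np.int32(119), array([ 0.5679, -0.2315,  0.06  ]))]
post sc [(array([240.7, 261.1]), np.int32(213), array([ 0.5966, -0.2469,  0.06  ]))]
grip [(array([404.3, 213.9]), np.int32(257), array([ 0.4932, -0.4414,  0.036 ]))]
tray 5632 ((0.5374800562858582, 0.23247094452381134), (0.2164769023656845, 0.32231613993644714), 8.858677864074707) [[0.4059999883174896, 0.375], [0.45500001311302185, 0.05700000002980232], [0.6690000295639038, 0.09000000357627869], [0.6200000047683716, 0.40799999237060547]] [0.05202573 0.05737966 0.06992035]
```

View pics/crop1.png

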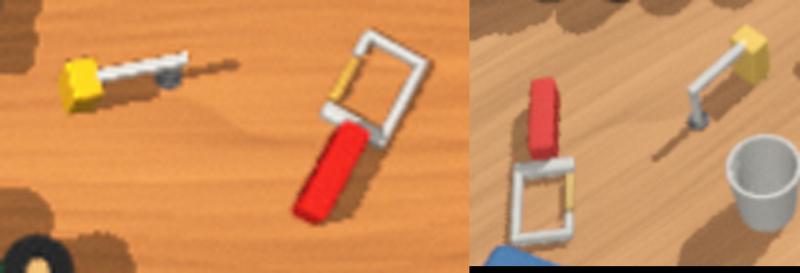

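The crop shows the brass gate on the loop's anchor side. The anchor's level bar runs from the yellow post to the thin bar, whose foot is near px (363,189).

```bash
cat >> h.py <<'E'
def pose():
    s=readout.observe(); M=R.from_rotvec(s['ee_rot']).as_matrix(); return np.array(s['position']),M
def go(x,y,z,phi=None):
    """print units: turn to finger line angle phi (deg, mod 180), then shift in tool axes after the turn"""
    p,M=pose(); ty=M[:,1]; a=np.degrees(np.arctan2(ty[1],ty[0])); d=0
    if phi is not None: d=(phi-a+90)%180-90
    turn=-d; M2=M@R.from_rotvec([0,0,np.radians(turn)]).as_matrix()
    sh=M2.T@(np.array([x,y,z])-p)
    print('at',p.round(4),'line',round(a,1),'TURN units',round(turn/4,2),'SHIFT units after turn',(sh/.04).round(3),'tilt',M[:,2].round(3),'j7',readout.observe()['joints'][6].round(2))
def hook(im,box):
    P=cloud(im);S=np.s_[box[1]:box[3],box[0]:box[2]]
    hsv=cv2.cvtColor(im['pixels'],cv2.COLOR_BGR2HSV)[S];h=hsv[...,0]
    m=((h<8)|(h>170))&(hsv[...,1]>120)&(P[S][...,2]>.03)&(P[S][...,2]<.042)
    q=P[S][m];r=cv2.minAreaRect(q[:,:2].astype(np.float32));return len(q),q.mean(0).round(4),r,cv2.boxPoints(r).round(4).tolist()
E
python3 - <<'E'
from h import *
im=load('top');P=cloud(im)
print('hook top',hook(im,(385,190,430,230)))
sc=load('scene');print('hook scene',hook(sc,(140,260,175,310)))
for nm,im,S in(('top',im,np.s_[176:200,328:375]),('scene',sc,np.s_[240:295,205:260])):
    P=cloud(im);hsv=cv2.cvtColor(im['pixels'],cv2.COLOR_BGR2HSV)[S]
    yel=(hsv[...,1]>120)&(hsv[...,0]>18)&(hsv[...,0]<36); Z=P[S][...,2];ok=(Z>.053)&(Z<.066)
    q=P[S][ok&yel];print(nm,'post',len(q),q.mean(0).round(4),cv2.minAreaRect(q[:,:2].astype(np.float32)))
    q=P[S][ok&(hsv[...,1]<110)];print('bar',len(q),q.mean(0).round(4),cv2.minAreaRect(q[:,:2].astype(np.float32)),cv2.boxPoints(cv2.minAreaRect(q[:,:2].astype(np.float32))).round(4).tolist())
    if nm=='scene':
        q=P[S][(Z>.012)&(Z<.045)&(hsv[...,1]<110)];print('upright',len(q),q.mean(0).round(4))
for k,lo,hi in(('b',(100,120,60),(130,255,255)),('y',(20,120,120),(35,255,255)),('g',(45,80,50),(90,255,255))):
    P=cloud(load('top'));S=np.s_[155:182,262:322];hsv=cv2.cvtColor(load('top')['pixels'],cv2.COLOR_BGR2HSV)[S]
    m=(cv2.inRange(hsv,lo,hi)>0)&(P[S][...,2]>.054)&(P[S][...,2]<.066);print(k,m.sum(),P[S][m].mean(0).round(4))
go(.458,-.041,.2,90)
E
```

```text
hook top (199, array([ 0.4958, -0.4449,  0.0355]), ((0.496772825717926, -0.44570499658584595), (0.024778788909316063, 0.09028617292642593), 58.39057540893555), [[0.45179998874664307, -0.4325999915599823], [0.5286999940872192, -0.4799000024795532], [0.541700005531311, -0.45879998803138733], [0.46480000019073486, -0.4115000069141388]])
hook scene (278, array([ 0.5032, -0.4484,  0.0351]), ((0.5017667412757874, -0.4477137327194214), (0.026980258524417877, 0.0900784283876419), 58.99970626831055), [[0.4562000036239624, -0.4361000061035156], [0.5333999991416931, -0.48249998688697815], [0.5472999811172485, -0.4593000113964081], [0.4700999855995178, -0.4129999876022339]])
top post 73 [ 0.5738 -0.2358  0.0587] ((0.574235737323761, -0.23598048090934753), (0.033026568591594696, 0.023655980825424194), 7.710750579833984)
bar 78 [ 0.5828 -0.2854  0.0595] ((0.5835328102111816, -0.2851051688194275), (0.01184856053441763, 0.07641753554344177), 10.454194068908691) [[0.5708000063896179, -0.24860000610351562], [0.5845999717712402, -0.3237999975681305], [0.5963000059127808, -0.3215999901294708], [0.5824000239372253, -0.24650000035762787]]
scene post 91 [ 0.5787 -0.2359  0.0594] ((0.5770361423492432, -0.23616978526115417), (0.03402692452073097, 0.02594061568379402), 13.337675094604492)
bar 130 [ 0.5856 -0.2842  0.0592] ((0.5859010815620422, -0.28334367275238037), (0.015601834282279015, 0.08305557817220688), 11.250041961669922) [[0.5701000094413757, -0.24410000443458557], [0.5863999724388123, -0.3255999982357025], [0.6017000079154968, -0.32260000705718994], [0.5855000019073486, -0.2410999983549118]]
upright 32 [ 0.5891 -0.3073  0.029 ]
b 67 [ 0.6608 -0.0187  0.0613]
y 67 [ 0.6541 -0.0768  0.0616]
g 72 [ 0.6481 -0.134   0.0611]
at [0.2739 0.5613 0.226 ] line 64.0 TURN units -6.5 SHIFT units after turn [ -4.604 -15.056   0.669] tilt [-0.001 -0.001 -1.   ] j7 -0.08
```

```bash
python3 - <<'E'
from h import *
go(.499,-.447,.2,58.5)
E
```

```text
at [0.2739 0.5613 0.226 ] line 64.0 TURN units 1.37 SHIFT units after turn [-17.97  -18.551   0.682] tilt [-0.001 -0.001 -1.   ] j7 -0.08
```

```bash
python3 -m creep '[[0,0,0,0.7,1],[0,0,0,0.67,1],[-0.9,-0.93,0,0,1],[-0.9,-0.93,0,0,1],[-0.9,-0.93,0,0,1],[-0.9,-0.93,0,0,1],[-0.9,-0.93,0,0,1],[-0.9,-0.93,0,0,1],[-0.9,-0.93,0,0,1],[-0.9,-0.93,0,0,1],[-0.9,-0.93,0,0,1],[-0.9,-0.93,0,0,1]]' && python3 -m creep '[[-0.9,-0.93,0,0,1],[-0.9,-0.93,0,0,1],[-0.9,-0.93,0,0,1],[-0.9,-0.93,0,0,1],[-0.9,-0.93,0,0,1],[-0.9,-0.93,0,0,1],[-0.9,-0.93,0,0,1],[-0.9,-0.93,0,0,1],[-0.9,-0.93,0,0,1],[-0.9,-0.93,0,0,1],[0,0,0,0,1],[0,0,0,0,1]]'
python3 - <<'E'
from h import *
go(.499,-.447,.2,58.5); print(readout.observe()['joints'].round(2))
im=grab('wrist','w1.png');print(im['position'],im['rotation'],im['camera_matrix'])
E
```

```text
clock: 1.6
position: [0.3867, 0.0548, 0.2267]
ee_rot: [0.852, 3.024, 0.0]
force: [1.5, 0.3, 0.5]
width: 0.997
gripper_force: 0.0
clock: 3.1
position: [0.4992, -0.4483, 0.226]
ee_rot: [-0.852, -3.022, -0.001]
force: [-0.6, -0.0, -0.3]
width: 1.003
gripper_force: 0.0
at [ 0.4992 -0.4483  0.226 ] line 58.5 TURN units 0.0 SHIFT units after turn [0.02  0.024 0.649] tilt [-0.001  0.001 -1.   ] j7 1.97
[ 0.27  0.56  0.63  1.48 -0.34  1.21  1.97]
[ 0.43308625 -0.40683809  0.38347174] [-0.26765015 -0.150134    1.01437089] [[354.3839255    0.         286.83097861]
 [  0.         354.3839255  213.20976515]
 [  0.           0.           1.        ]]
```

View pics/w1.png

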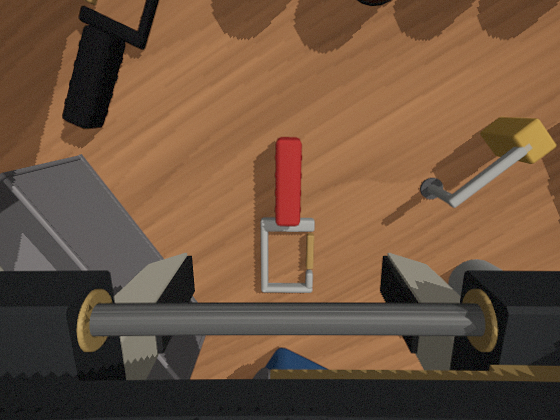

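The wrist view shows the hook's grip at (289,180), the gate on its right side (310,250), the anchor bar's foot at (432,187) and the post at (520,140). I'll measure from here, then turn half a revolution to keep j7 off its limit.

```bash
python3 - <<'E'
from h import *
im=load('wrist');print('hook',hook(im,(260,120,320,240)))
P=cloud(im);S=np.s_[100:215,415:560];hsv=cv2.cvtColor(im['pixels'],cv2.COLOR_BGR2HSV)[S];Z=P[S][...,2]
yel=(hsv[...,1]>120)&(hsv[...,0]>18)&(hsv[...,0]<36);ok=(Z>.053)&(Z<.066)
for m in(ok&yel,ok&(hsv[...,1]<90)):
    q=P[S][m];r=cv2.minAreaRect(q[:,:2].astype(np.float32));print(len(q),q.mean(0).round(4),r,cv2.boxPoints(r).round(4).tolist())
q=P[S][(Z>.008)&(Z<.045)&(hsv[...,1]<90)];print('upright',len(q),q.mean(0).round(4))
q=P[S][(Z<.004)];print(q.mean(0))
E
python3 -m creep '[[0,0,0,1,1],[0,0,0,1,1],[0,0,0,1,1],[0,0,0,1,1],[0,0,0,1,1],[0,0,0,1,1],[0,0,0,1,1],[0,0,0,1,1],[0,0,0,1,1],[0,0,0,1,1],[0,0,0,1,1],[0,0,0,1,1]]' && python3 -m creep '[[0,0,0,1,1],[0,0,0,1,1],[0,0,0,1,1],[0,0,0,1,1],[0,0,0,1,1],[0,0,0,1,1],[0,0,0,1,1],[0,0,0,1,1],[0,0,0,1,1],[0,0,0,1,1],[0,0,0,1,1],[0,0,0,1,1]]' && python3 -m creep '[[0,0,0,1,1],[0,0,0,1,1],[0,0,0,1,1],[0,0,0,1,1],[0,0,0,1,1],[0,0,0,1,1],[0,0,0,1,1],[0,0,0,1,1],[0,0,0,1,1],[0,0,0,1,1],[0,0,0,1,1],[0,0,0,1,1]]' && python3 -m creep '[[0,0,0,1,1],[0,0,0,1,1],[0,0,0,1,1],[0,0,0,1,1],[0,0,0,1,1],[0,0,0,1,1],[0,0,0,1,1],[0,0,0,1,1],[0,0,0,1,1],[0,0,0,0,1],[0,0,0,0,1]]'
python3 -c "
from h import *
im=grab('wrist');print('hook',[hook(im,b) for b in((0,0,560,280),)])
go(.5,-.447,.1,58.5)"
```

```text
hook (2146, array([ 0.496 , -0.4444,  0.035 ]), ((0.4975120723247528, -0.4451608955860138), (0.025764597579836845, 0.08791902661323547), 57.98350524902344), [[0.45339998602867126, -0.4327999949455261], [0.527999997138977, -0.47940000891685486], [0.5415999889373779, -0.45750001072883606], [0.46709999442100525, -0.4108999967575073]])
1128 [ 0.573  -0.2362  0.0588] ((0.5746452808380127, -0.2358969897031784), (0.0346280038356781, 0.02663288079202175), 11.519461631774902) [[0.5550000071525574, -0.22630000114440918], [0.5602999925613403, -0.2524000108242035], [0.5942999720573425, -0.24549999833106995], [0.5889999866485596, -0.21940000355243683]]
1172 [ 0.5819 -0.2821  0.0585] ((0.5829181671142578, -0.2813708782196045), (0.011464054696261883, 0.08344888687133789), 9.600768089294434) [[0.5702999830245972, -0.24120000004768372], [0.5842000246047974, -0.32350000739097595], [0.5954999923706055, -0.3215999901294708], [0.58160001039505, -0.23929999768733978]]
upright 158 [ 0.5864 -0.3189  0.027 ]
[ 0.58984477 -0.25708685 -0.00059337]
clock: 4.65
position: [0.5001, -0.4469, 0.227]
ee_rot: [-2.009,
[... 251 characters left out ...]
8]
ee_rot: [-3.138, -0.123, -0.002]
force: [0.1, 0.3, -0.8]
width: 0.997
gripper_force: 0.0
clock: 9.02
position: [0.4998, -0.4479, 0.2268]
ee_rot: [-3.024, 0.848, -0.001]
force: [0.2, 0.9, 0.7]
width: 1.001
gripper_force: 0.0
hook [(2132, array([ 0.4993, -0.4475,  0.0349]), ((0.41678449511528015, -0.4895996153354645), (0.24663397669792175, 0.08496058732271194), 28.19911003112793), [[0.2879999876022339, -0.5103999972343445], [0.32820001244544983, -0.5853000283241272], [0.5454999804496765, -0.46880000829696655], [0.5054000020027161, -0.3939000070095062]])]
at [ 0.4997 -0.4481  0.2268] line -121.4 TURN units 0.03 SHIFT units after turn [-0.01  -0.025  3.17 ] tilt [ 0.001  0.001 -1.   ] j7 -0.8
```

```bash
python3 -m creep '[[0,0,1,0,1],[0,0,1,0,1],[0,0,1,0,1],[0,0,1,0,1],[0,0,0.8,0,1],[0,0,0.4,0,1],[0,0,0.27,0,1],[0,0,0,0,0],[0,0,0,0,0],[0,0,0,0,0],[0,0,0,0,0],[0,0,0,0,0]]' 25 && python3 -m creep '[[0,0,-0.1,0,0],[0,0,0,0,0]]'
python3 -c "
from h import *
go(.511,-.394,.011,100.5)"
```

```text
clock: 10.58
position: [0.4996, -0.4488, 0.0081]
ee_rot: [-3.024, 0.852, -0.0]
force: [-0.2, 0.5, 0.5]
width: 0.506
gripper_force: 0.0
clock: 10.82
position: [0.4996, -0.4489, 0.0124]
ee_rot: [3.024, -0.852, 0.001]
force: [1.1, 2.2, 0.7]
width: 0.285
gripper_force: 0.9
at [ 0.4996 -0.4489  0.0124] line -121.5 TURN units -10.5 SHIFT units after turn [ 0.53  -1.297  0.034] tilt [ 0.001 -0.    -1.   ] j7 -0.64
```

```bash
python3 -m creep '[[0,0,0.1,0,0],[0,0,0,0,0],[0,0,0,0,0],[0,0,-0.5,0,0],[0,0,0,-1,0],[0,0,0,-1,0],[0,0,0,-1,0],[0,0,0,-1,0],[0,0,0,-1,0],[0,0,0,-1,0]]' 30 &&  python3 -m creep '[[0,0,0,-1,0],[0,0,0,-1,0],[0,0,0,-1,0],[0,0,0,-1,0],[0,0,0,-0.5,0],[0.3,-0.6,0,0,0],[0.2,-0.6,0,0,0],[0,0,0,0,0],[0,0,0,0,0]]'
python3 -c "
from h import *
im=grab('wrist','w2.png')
go(.5115,-.3946,.011,100.5)"
```

```text
clock: 12.08
position: [0.4993, -0.4488, 0.028]
ee_rot: [3.135, -0.202, -0.001]
force: [0.2, -0.3, -2.2]
width: 0.282
gripper_force: 30.0
clock: 13.2
position: [0.5102, -0.3986, 0.0282]
ee_rot: [3.127, 0.287, -0.0]
force: [-0.6, 0.0, -3.0]
width: 0.277
gripper_force: 30.0
at [ 0.51   -0.399   0.0282] line -79.5 TURN units -0.01 SHIFT units after turn [ 0.058 -0.101  0.431] tilt [-0.    -0.001 -1.   ] j7 -0.06
```

View pics/w2.png

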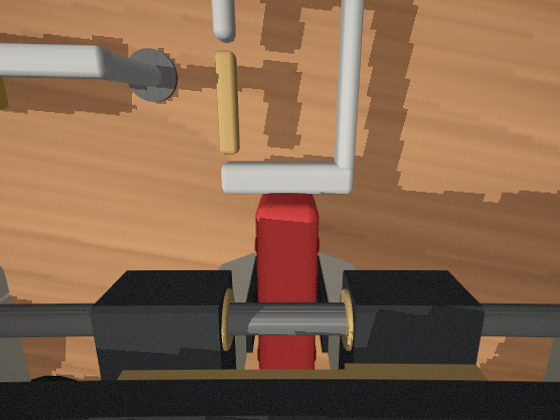

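The wrist view shows the held hook with its gate between (226,52) and (229,153), and the anchor bar's foot at (153,75), level with the gate's free half.

```bash
python3 - <<'E'
from h import *
im=load('wrist');a=plane(im,[(226,52),(230,153),(224,178),(351,178)],.034);b=plane(im,[(153,76)],.001)
print(a.round(4),b.round(4)); p,M=pose();x=M[:2,0];y=-M[:2,1]
x=np.array([.983,.182]);y=np.array([-.182,.983])
for q in(*a,*b): print(((q[:2]-p[:2])@x).round(4),((q[:2]-p[:2])@y).round(4))
P=cloud(im);print(P[170:185,240:330,2].mean(),P[80:140,224:230,2].mean(),P[250,290])
E
```

```text
[[ 0.6034 -0.3569  0.034 ]
 [ 0.565  -0.3637  0.034 ]
 [ 0.5539 -0.3626  0.034 ]
 [ 0.5639 -0.4167  0.034 ]] [[ 0.5896 -0.3179  0.001 ]]
0.0995 0.0244
0.0605 0.0247
0.0498 0.0278
0.0498 -0.0272
0.093 0.0652
nan nan [ 0.53356179 -0.39533451  0.05238097]
```

```bash
python3 -m creep '[[0.05,0,0.3,0,0],[0,0,0.17,0,0],[0,-0.3,0,0,0],[0,-0.3,0,0,0],[0,-0.3,0,0,0],[0,-0.3,0,0,0],[0,-0.3,0,0,0],[0,-0.3,0,0,0],[0,-0.2,0,0,0],[0,0,0,0,0],[0,0,0,0,0]]' 40
python3 -c "
from h import *
im=grab('wrist','w3.png')
go(.5115,-.3946,.011,100.5)"
```

```text
clock: 14.62
position: [0.4985, -0.3218, 0.0105]
ee_rot: [3.124, 0.285, 0.004]
force: [-0.6, -2.8, 13.5]
width: 0.278
gripper_force: 40.0
at [ 0.4984 -0.3218  0.0105] line -79.6 TURN units -0.02 SHIFT units after turn [-0.011  1.85  -0.004] tilt [ 0.003 -0.004 -1.   ] j7 -0.07
```

View pics/w3.png

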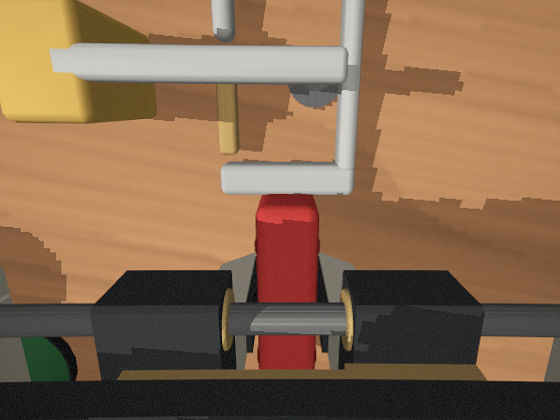

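The bar's foot (318,95) is inside the loop, and the gate is straight again at (228,120), so it is shut. I'll draw back a little, release and rise.

```bash
python3 -m creep '[[-0.12,0.05,-0.03,0,0],[0,0,0,0,0],[0,0,0,0,0.6],[0,0,0,0,0.8],[0,0,0,0,0.8],[0,0,0,0,0.8],[0,0,0,0,0.8],[0,0,-1,0,0.8],[0,0,-1,0,1],[0,0,-1,0,1],[0,0,-1,0,1],[0,0,0,0,1]]'
python3 -c "
from h import *
im=grab('wrist','w4.png')
go(.416,-.188,.15,20)"
```

```text
clock: 16.18
position: [0.4944, -0.3231, 0.1731]
ee_rot: [3.126, 0.288, 0.006]
force: [-0.2, 0.3, 0.1]
width: 0.997
gripper_force: 0.0
at [ 0.4939 -0.3221  0.1714] line -79.5 TURN units 20.13 SHIFT units after turn [-3.817  0.685  0.527] tilt [ 0.002 -0.001 -1.   ] j7 -0.23
```

View pics/w4.png

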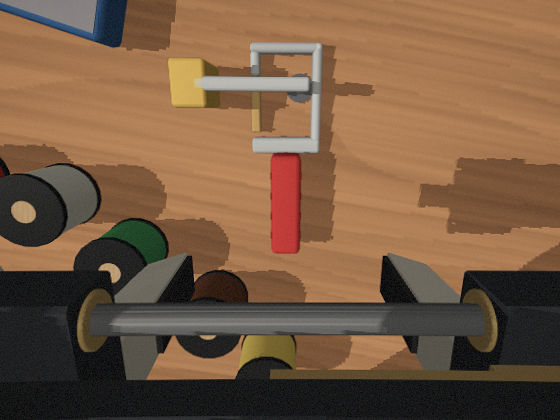

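The hook is clipped: the bar's foot is at (300,88) inside the loop and the gate lies flat at (256,105). The spools come next, red first, into the middle well.

```bash
python3 -m creep '[[0,0,0,-1,1],[0,0,0,-1,1],[0,0,0,-1,1],[0,0,0,-1,1],[0,0,0,-1,1],[0,0,0,-1,1],[0,0,0,-1,1],[0,0,0,-1,1],[0,0,0,-1,1],[0,0,0,-1,1],[0,0,0,-1,1],[0,0,0,0,1]]' 
cat >> h.py <<'E'
C=np.array([.5395,.2315]);TX=np.array([.988,.152]);TY=np.array([-.152,.988])
def tr(tx,ty): return C+tx*TX+ty*TY
def spools(n='top',box=(130,150,400,290)):
    im=grab(n);P=cloud(im);hsv=cv2.cvtColor(im['pixels'],cv2.COLOR_BGR2HSV)
    for zz in(.06,.116):
        m=((np.abs(P[...,2]-zz)<.011)&(hsv[...,2]<70)).astype(np.uint8);m[:box[1]]=0;m[box[3]:]=0;m[:,:box[0]]=0;m[:,box[2]:]=0
        nn,l,s,c=cv2.connectedComponentsWithStats(m)
        for i in range(1,nn):
            if s[i,4]>100:
                q=P[l==i];ctr,rad=cv2.minEnclosingCircle(q[:,:2].astype(np.float32));w=np.array(ctr)+[.002,-.001]
                e=q[:,:2]-q[:,:2].mean(0);k=np.linalg.lstsq(np.c_[e,np.ones(len(e))],q[:,2],rcond=None)[0][:2]
                print(zz,c[i].round(),s[i,4],w.round(4),round(rad,4),q[:,2].mean().round(4),'tray',((w-C)@TX).round(3),((w-C)@TY).round(3),'slope x,y',(k@TX).round(3),(k@TY).round(3))
E
python3 -c "
from h import *
spools()
go(.460,-.0415,.02,None)"
```

```text
clock: 17.73
position: [0.4929, -0.3212, 0.1692]
ee_rot: [-2.792, -1.437, 0.001]
force: [-0.5, 0.6, -0.2]
width: 0.997
gripper_force: 0.0
0.06 [357. 251.] 213 [ 0.3749 -0.2754] 0.0291 0.0598 tray -0.24 -0.476 slope x,y -0.008 0.007
0.06 [378. 267.] 213 [ 0.3231 -0.3361] 0.0284 0.0595 tray -0.3 -0.528 slope x,y 0.03 0.012
at [ 0.493  -0.3213  0.1694] line -35.6 TURN units 0.0 SHIFT units after turn [ 5.209 -4.734  3.743] tilt [-0.001  0.001 -1.   ] j7 0.39
```

```bash
python3 -m creep '[[0.87,-0.79,0,0,1],[0.87,-0.79,0,0,1],[0.87,-0.79,0,0,1],[0.87,-0.79,0,0,1],[0.87,-0.79,0,0,1],[0.86,-0.78,0,0,1],[0,0,0,0,1],[0,0,0,0,1]]'
python3 -c "
from h import *
im=grab('wrist','w5.png')
go(.46,-.0415,.02,None)"
```

```text
clock: 18.77
position: [0.4602, -0.0424, 0.1702]
ee_rot: [2.793, 1.438, -0.0]
force: [-0.4, 0.1, 0.7]
width: 1.003
gripper_force: 0.0
at [ 0.4603 -0.0431  0.1703] line -35.6 TURN units 0.0 SHIFT units after turn [ 0.03  -0.032  3.759] tilt [ 0. -0. -1.] j7 -0.13
```

View pics/w5.png

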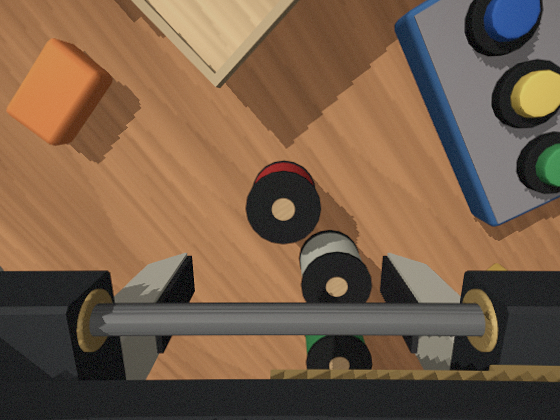

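Red is centred between the fingers at (284,205), with white off to the free side at (336,285). Descending.

```bash
python3 -m creep '[[0,0,1,0,1],[0,0,1,0,1],[0,0,1,0,1],[0,0,0.5,0,1],[0,0,0.26,0,1],[0,0,0,0,0],[0,0,0,0,0],[0,0,0,0,0],[0,0,0,0,0],[0,0,0,0,0]]' 25 && python3 -m creep '[[0,0,-1,0,0],[0,0,-1,0,0],[0,0,-1,0,0],[0,0,-0.8,0,0],[0,0,0,0,0]]'
python3 -c "
from h import *
go(*tr(0,0),.077,98.7)"
```

```text
clock: 20.08
position: [0.4604, -0.0418, 0.0204]
ee_rot: [-2.792, -1.439, -0.001]
force: [-2.7, 1.1, 6.8]
width: 0.649
gripper_force: 25.0
clock: 20.7
position: [0.4616, -0.0421, 0.1736]
ee_rot: [2.791, 1.44, 0.006]
force: [-0.0, 0.7, -1.2]
width: 0.656
gripper_force: 25.0
at [ 0.4616 -0.0421  0.1736] line -35.4 TURN units 11.47 SHIFT units after turn [ 2.95  -6.464  2.43 ] tilt [ 0.004  0.001 -1.   ] j7 -0.13
```

```bash
python3 -m creep '[[0,0,0,1,0],[0,0,0,1,0],[0,0,0,1,0],[0,0,0,1,0],[0,0,0,1,0],[0,0,0,1,0],[0,0,0,1,0],[0,0,0,1,0],[0,0,0,1,0],[0,0,0,1,0],[0,0,0,1,0],[0,0,0,0.47,0]]' && python3 -m creep '[[0.37,-0.81,0,0,0],[0.37,-0.81,0,0,0],[0.37,-0.81,0,0,0],[0.37,-0.81,0,0,0],[0.37,-0.81,0,0,0],[0.37,-0.81,0,0,0],[0.37,-0.81,0,0,0],[0.36,-0.79,0,0,0],[0,0,0,0,0],[0,0,0,0,0]]'
python3 -c "
from h import *
im=grab('wrist','w6.png');im=grab('scene')
go(*tr(0,0),.077,98.7)"
```

```text
clock: 22.2
position: [0.4596, -0.042, 0.171]
ee_rot: [-3.133, -0.235, 0.002]
force: [-0.1, 0.1, -1.6]
width: 0.652
gripper_force: 25.0
clock: 23.45
position: [0.5377, 0.2303, 0.1713]
ee_rot: [3.132, 0.236, -0.001]
force: [-1.0, 0.0, -1.2]
width: 0.649
gripper_force: 25.0
at [0.5379 0.2298 0.1718] line -81.5 TURN units -0.04 SHIFT units after turn [ 0.046 -0.037  2.369] tilt [-0. -0. -1.] j7 -1.22
```

View pics/w6.png

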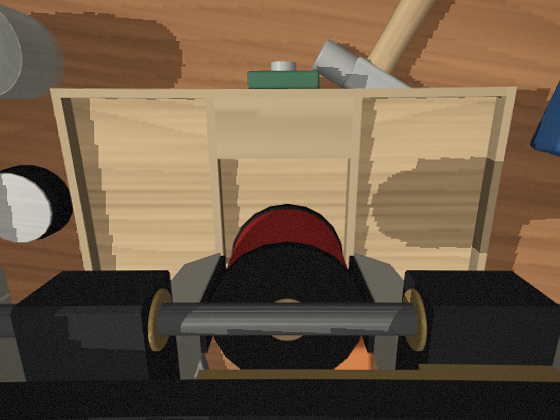

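The view shows the tray's far rim from (52,90) to (516,88), and the well between columns 217 and 350 with its far edge near row 158. I'll check the centre.

```bash
python3 - <<'E'
from h import *
im=load('wrist')
a=plane(im,[(52,90),(516,88),(284,89)],.068)
w=plane(im,[(220,159),(350,159)],.057)
print(a.round(4),np.linalg.norm(a[0]-a[1]));print(w.round(4),np.linalg.norm(w[0]-w[1]))
for q in(*a,*w): print(((q[:2]-C)@TX).round(4),((q[:2]-C)@TY).round(4))
P=cloud(im)
for v,u in((120,285),(180,285),(150,120),(150,430),(200,390)): print(u,v,P[v,u].round(4))
E
```

```text
[[0.601  0.4025 0.068 ]
 [0.6503 0.0888 0.068 ]
 [0.6267 0.2459 0.068 ]] 0.3174668267746978
[[0.5699 0.2869 0.057 ]
 [0.5849 0.1887 0.057 ]] 0.0993419588867107
0.0868 0.1596
0.0878 -0.1578
0.0883 0.001
0.0385 0.0501
0.0384 -0.0492
285 120 [0.6063 0.2421 0.0676]
285 180 [0.5612 0.2353 0.0561]
120 150 [0.5647 0.3626 0.0549]
430 150 [0.6004 0.1295 0.0549]
390 200 [0.5576 0.1503 0.0554]
```

```bash
sed -i 's/^C=np.array(.*\]);TX/C=np.array([.5368,.2315]);TX/' h.py
python3 -m creep '[[0,-0.04,1,0,0],[0,0,1,0,0],[0,0,0.25,0,0],[0,0,0.1,0,0],[0,0,0,0,0],[0,0,0,0,0.75],[0,0,0,0,0.82],[0,0,0,0,0.82],[0,0,0,0,0.82],[0,0,-1,0,0.82],[0,0,-1,0,1],[0,0,-0.4,0,1]]'
python3 -c "
from h import *
spools('scene',(130,130,420,300));
go(.457,-.123,.171,None)"
```

```text
clock: 25.05
position: [0.5388, 0.2325, 0.176]
ee_rot: [-3.132, -0.236, -0.004]
force: [1.1, 0.1, -0.2]
width: 0.98
gripper_force: 0.0
0.06 [246. 211.] 149 [ 0.4629 -0.1246] 0.0276 0.0605 tray -0.127 -0.341 slope x,y -0.002 0.001
0.06 [219. 215.] 157 [ 0.4211 -0.1922] 0.029 0.0601 tray -0.179 -0.401 slope x,y -0.012 0.002
0.06 [159. 220.] 189 [ 0.3296 -0.3378] 0.0295 0.0606 tray -0.291 -0.531 slope x,y 0.007 0.003
0.06 [187. 221.] 195 [ 0.3799 -0.2789] 0.0287 0.0598 tray -0.233 -0.48 slope x,y -0.038 0.013
0.116 [354. 160.] 119 [0.5446 0.2277] 0.0287 0.1146 tray 0.007 -0.005 slope x,y 0.007 -0.021
at [0.5392 0.2326 0.1769] line -81.4 TURN units 0.0 SHIFT units after turn [-3.366  8.481  0.127] tilt [ 0.003  0.001 -1.   ] j7 -1.23
```

```bash
python3 -m creep '[[-0.34,0.85,0,0,1],[-0.34,0.85,0,0,1],[-0.34,0.85,0,0,1],[-0.34,0.85,0,0,1],[-0.34,0.85,0,0,1],[-0.34,0.85,0,0,1],[-0.34,0.85,0,0,1],[-0.34,0.85,0,0,1],[-0.33,0.84,0,0,1],[-0.32,0.84,0.1,0,1],[0,0,0,0,1],[0,0,0,0,1]]'
python3 -c "
from h import *
im=grab('wrist','w7.png')
go(.457,-.123,.02,None)"
```

```text
clock: 26.6
position: [0.4553, -0.1224, 0.1693]
ee_rot: [-3.132, -0.236, 0.001]
force: [-0.5, 0.3, 0.1]
width: 1.0
gripper_force: 0.0
at [ 0.4555 -0.1221  0.1694] line -81.3 TURN units 0.0 SHIFT units after turn [0.036 0.031 3.735] tilt [-0.001  0.    -1.   ] j7 -0.66
```

View pics/w7.png

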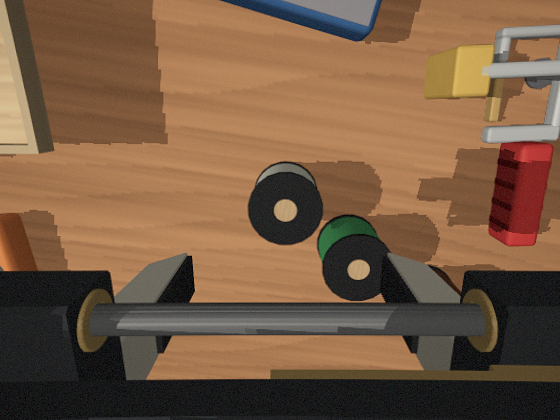

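White is centred at (285,207), and green at (358,267) clears the right finger by about 10 mm.

```bash
python3 -m creep '[[0.05,0.03,1,0,0.88],[0,0,1,0,0.88],[0,0,1,0,0.88],[0,0,0.5,0,0.88],[0,0,0.24,0,0.88],[0,0,0,0,0],[0,0,0,0,0],[0,0,0,0,0],[0,0,0,0,0],[0,0,0,0,0]]' 25 && python3 -m creep '[[0,0,-1,0,0],[0,0,-1,0,0],[0,0,-1,0,0],[0,0,-0.8,0,0],[0,0,0,0,0]]'
python3 -c "
from h import *
go(*tr(-.04,.105),.075,98.7)
go(*tr(-.04,-.105),.075,98.7)"
```

```text
clock: 27.9
position: [0.4583, -0.1237, 0.021]
ee_rot: [-3.132, -0.237, -0.002]
force: [-0.7, 2.6, 7.1]
width: 0.65
gripper_force: 25.0
clock: 28.52
position: [0.4589, -0.1242, 0.1741]
ee_rot: [3.133, 0.237, 0.006]
force: [0.6, -0.2, -2.1]
width: 0.649
gripper_force: 25.0
at [ 0.4589 -0.1242  0.1741] line -81.3 TURN units -0.01 SHIFT units after turn [  2.259 -11.121   2.481] tilt [ 0.004  0.    -1.   ] j7 -0.67
at [ 0.4589 -0.1242  0.1741] line -81.3 TURN units -0.01 SHIFT units after turn [ 2.263 -5.873  2.483] tilt [ 0.004  0.    -1.   ] j7 -0.67
```

```bash
python3 -m creep '[[0.32,-0.84,0,0,0],[0.32,-0.84,0,0,0],[0.32,-0.84,0,0,0],[0.32,-0.84,0,0,0],[0.32,-0.84,0,0,0],[0.33,-0.84,0,0,0],[0.33,-0.83,0,0,0],[0,0,0,0,0],[0,0,0,0,0]]'
python3 -c "
from h import *
go(*tr(-.04,-.105),.071,98.7)"
```

```text
clock: 29.65
position: [0.5112, 0.1212, 0.1715]
ee_rot: [3.132, 0.236, -0.002]
force: [-0.3, -0.1, -1.9]
width: 0.647
gripper_force: 25.0
at [0.5112 0.1212 0.1715] line -81.4 TURN units -0.02 SHIFT units after turn [ 0.057 -0.007  2.512] tilt [-0.001 -0.001 -1.   ] j7 -1.09
```

```bash
python3 -m creep '[[0.06,0,1,0,0],[0,0,1,0,0],[0,0,0.3,0,0],[0,0,0.2,0,0],[0,0,0,0,0],[0,0,0,0,0.75],[0,0,0,0,0.8],[0,0,0,0,0.8],[0,0,0,0,0.8],[0,0,-1,0,0.8],[0,0,-1,0,1],[0,0,-0.5,0,1]]'
python3 -c "
from h import *
spools('scene',(130,130,420,300));
go(.416,-.190,.171,None)"
```

```text
clock: 31.15
position: [0.5149, 0.1221, 0.1741]
ee_rot: [-3.132, -0.236, -0.003]
force: [0.3, 0.7, 0.4]
width: 0.966
gripper_force: 0.0
0.06 [219. 215.] 156 [ 0.4214 -0.1913] 0.0287 0.0601 tray -0.178 -0.4 slope x,y -0.023 -0.006
0.06 [159. 221.] 162 [ 0.329  -0.3387] 0.0295 0.0604 tray -0.292 -0.532 slope x,y 0.012 -0.002
0.06 [187. 221.] 176 [ 0.3779 -0.2799] 0.0296 0.0595 tray -0.235 -0.481 slope x,y -0.025 0.037
0.116 [352. 161.] 136 [0.547  0.2203] 0.0288 0.1139 tray 0.008 -0.013 slope x,y 0.007 0.092
at [0.5156 0.1222 0.1755] line -81.4 TURN units 0.0 SHIFT units after turn [-3.635  7.342  0.093] tilt [ 0.003  0.001 -1.   ] j7 -1.1
```

```bash
python3 -m creep '[[-0.4,0.82,0,0,1],[-0.4,0.82,0,0,1],[-0.4,0.82,0,0,1],[-0.4,0.82,0,0,1],[-0.41,0.82,0,0,1],[-0.41,0.81,0,0,1],[-0.41,0.81,0,0,1],[-0.41,0.81,0,0,1],[-0.4,0.81,0,0,1],[0,0,0,0,1],[0,0,0,0,1]]'
python3 -c "
from h import *
spools('wrist',(150,150,420,300))
spools('scene',(130,130,420,300))
go(.416,-.190,.02,None)"
```

```text
clock: 32.58
position: [0.4143, -0.1893, 0.1718]
ee_rot: [-3.132, -0.237, 0.001]
force: [-1.0, 0.3, 1.2]
width: 1.007
gripper_force: 0.0
0.06 [286. 207.] 3720 [ 0.4172 -0.1888] 0.0296 0.0594 tray -0.182 -0.397 slope x,y -0.005 0.001
0.06 [371. 263.] 2231 [ 0.3763 -0.275 ] 0.0298 0.0591 tray -0.236 -0.476 slope x,y -0.025 -0.017
0.06 [220. 215.] 158 [ 0.4194 -0.1937] 0.0291 0.0603 tray -0.181 -0.402 slope x,y -0.013 -0.016
0.06 [187. 221.] 178 [ 0.381  -0.2779] 0.0297 0.0596 tray -0.231 -0.48 slope x,y -0.048 0.021
0.06 [159. 221.] 161 [ 0.3289 -0.3394] 0.0287 0.0603 tray -0.292 -0.532 slope x,y -0.002 -0.013
0.116 [353. 161.] 142 [0.5456 0.2221] 0.0296 0.1138 tray 0.007 -0.011 slope x,y 0.005 0.073
at [ 0.4146 -0.1888  0.1719] line -81.3 TURN units 0.0 SHIFT units after turn [0.032 0.037 3.798] tilt [-0.001  0.    -1.   ] j7 -0.56
```

Green sits within 2 mm of the expected position, so I grasp it.

```bash
python3 -m creep '[[0.03,0.02,1,0,0.9],[0,0,1,0,0.9],[0,0,1,0,0.9],[0,0,0.5,0,0.9],[0,0,0.3,0,0.9],[0,0,0,0,0],[0,0,0,0,0],[0,0,0,0,0],[0,0,0,0,0],[0,0,0,0,0]]' 25 && python3 -m creep '[[0,0,-1,0,0],[0,0,-1,0,0],[0,0,-1,0,0],[0,0,-0.9,0,0],[0,0,0,0,0]]'
python3 -c "
from h import *
go(*tr(-.04,.105),.077,98.7)"
```

```text
clock: 33.92
position: [0.4162, -0.1905, 0.021]
ee_rot: [-3.132, -0.237, -0.002]
force: [-0.9, 1.6, 6.9]
width: 0.652
gripper_force: 25.0
clock: 34.55
position: [0.417, -0.1911, 0.1783]
ee_rot: [3.132, 0.237, 0.007]
force: [-0.6, 0.2, -1.5]
width: 0.652
gripper_force: 25.0
at [ 0.417  -0.1911  0.1783] line -81.3 TURN units -0.01 SHIFT units after turn [  3.547 -12.616   2.535] tilt [ 0.004 -0.    -1.   ] j7 -0.57
```

```bash
python3 -m creep '[[0.24,-0.84,0,0,0],[0.24,-0.84,0,0,0],[0.24,-0.84,0,0,0],[0.24,-0.84,0,0,0],[0.24,-0.84,0,0,0],[0.24,-0.84,0,0,0],[0.24,-0.84,0,0,0],[0.24,-0.84,0,0,0],[0.24,-0.84,0,0,0],[0.24,-0.84,0,0,0]]' && python3 -m creep '[[0.23,-0.84,0,0,0],[0.23,-0.84,0,0,0],[0.23,-0.84,0,0,0],[0.23,-0.85,0,0,0],[0.23,-0.85,0,0,0],[0,0,0,0,0],[0,0,0,0,0]]'
python3 -c "
from h import *
go(*tr(-.04,.105),.077,98.7)"
```

```text
clock: 35.8
position: [0.4595, 0.1571, 0.1753]
ee_rot: [3.133, 0.237, -0.002]
force: [0.3, -0.3, -1.1]
width: 0.652
gripper_force: 25.0
clock: 36.67
position: [0.4798, 0.3289, 0.1754]
ee_rot: [3.132, 0.235, -0.002]
force: [0.3, -1.2, -1.5]
width: 0.647
gripper_force: 25.0
at [0.4798 0.3289 0.1754] line -81.4 TURN units -0.02 SHIFT units after turn [ 0.041 -0.004  2.459] tilt [-0.001 -0.001 -1.   ] j7 -1.47
```

```bash
python3 -m creep '[[0.04,0,1,0,0],[0,0,0.8,0,0],[0,0,0.36,0,0],[0,0,0.3,0,0],[0,0,0,0,0],[0,0,0,0,0.75],[0,0,0,0,0.8],[0,0,0,0,0.8],[0,0,0,0,0.8],[0,0,-1,0,0.8],[0,0,-1,0,1],[0,0,-0.4,0,1]]'
python3 -c "
from h import *
spools('scene',(130,130,430,300));
go(.3755,-.276,.171,None)"
```

```text
clock: 38.17
position: [0.4828, 0.3302, 0.1761]
ee_rot: [-3.131, -0.236, -0.004]
force: [-0.2, 0.5, -0.1]
width: 0.967
gripper_force: 0.0
0.06 [159. 220.] 188 [ 0.328  -0.3391] 0.0299 0.0605 tray -0.293 -0.532 slope x,y 0.012 0.001
0.06 [186. 221.] 194 [ 0.3787 -0.2765] 0.0292 0.0598 tray -0.233 -0.478 slope x,y -0.03 0.044
0.116 [361. 139.] 112 [0.4877 0.3254] 0.0305 0.1149 tray -0.034 0.1 slope x,y 0.0 -0.019
0.116 [353. 159.] 143 [0.5399 0.2281] 0.033 0.1147 tray 0.003 -0.004 slope x,y 0.011 -0.016
0.116 [321. 171.] 151 [0.5167 0.1163] 0.0307 0.1142 tray -0.037 -0.111 slope x,y -0.004 -0.008
at [0.4831 0.3304 0.1769] line -81.4 TURN units 0.0 SHIFT units after turn [-4.935 14.586  0.105] tilt [ 0.003  0.002 -1.   ] j7 -1.47
```

```bash
python3 -m creep '[[-0.33,0.97,0,0,1],[-0.33,0.97,0,0,1],[-0.33,0.97,0,0,1],[-0.33,0.97,0,0,1],[-0.33,0.97,0,0,1],[-0.33,0.97,0,0,1],[-0.33,0.97,0,0,1],[-0.33,0.97,0,0,1]]' && python3 -m creep '[[-0.33,0.97,0,0,1],[-0.33,0.97,0,0,1],[-0.33,0.97,0,0,1],[-0.33,0.98,0,0,1],[-0.33,0.98,0,0,1],[-0.33,0.98,0,0,1],[-0.32,0.98,0.1,0,1],[0,0,0,0,1],[0,0,0,0,1]]'
python3 -c "
from h import *
spools('wrist',(150,150,420,300))
go(.3755,-.276,.02,None)"
```

```text
clock: 39.22
position: [0.4231, 0.0063, 0.1733]
ee_rot: [3.133, 0.237, -0.001]
force: [0.7, -0.1, 0.3]
width: 0.996
gripper_force: 0.0
clock: 40.35
position: [0.3737, -0.2759, 0.1692]
ee_rot: [-3.132, -0.236, 0.002]
force: [-0.4, 0.4, 0.7]
width: 1.006
gripper_force: 0.0
0.06 [285. 208.] 3776 [ 0.3762 -0.2754] 0.0295 0.0594 tray -0.236 -0.476 slope x,y -0.003 -0.0
0.06 [348. 273.] 2837 [ 0.3252 -0.3363] 0.0298 0.0593 tray -0.295 -0.529 slope x,y -0.013 -0.001
at [ 0.3741 -0.2753  0.1693] line -81.3 TURN units 0.0 SHIFT units after turn [0.036 0.027 3.733] tilt [-0.001  0.001 -1.   ] j7 -0.4
```

```bash
python3 -m creep '[[0.03,0.01,1,0,0.88],[0,0,1,0,0.88],[0,0,1,0,0.88],[0,0,0.5,0,0.88],[0,0,0.23,0,0.88],[0,0,0,0,0],[0,0,0,0,0],[0,0,0,0,0],[0,0,0,0,0],[0,0,0,0,0]]' 25 && python3 -m creep '[[0,0,-1,0,0],[0,0,-1,0,0],[0,0,-1,0,0],[0,0,-0.9,0,0],[0,0,0,0,0]]'
python3 -c "
from h import *
go(*tr(.041,-.105),.071,98.7)"
```

```text
clock: 41.65
position: [0.3759, -0.2767, 0.0214]
ee_rot: [-3.132, -0.237, -0.002]
force: [-0.5, 2.4, 8.3]
width: 0.655
gripper_force: 25.0
clock: 42.28
position: [0.3765, -0.2777, 0.1788]
ee_rot: [3.131, 0.237, 0.007]
force: [0.7, 0.5, -2.1]
width: 0.651
gripper_force: 25.0
at [ 0.3765 -0.2777  0.1788] line -81.3 TURN units -0.01 SHIFT units after turn [ 6.901 -9.358  2.706] tilt [ 0.004 -0.001 -1.   ] j7 -0.41
```

```bash
python3 -m creep '[[0.69,-0.93,0,0,0],[0.69,-0.93,0,0,0],[0.69,-0.93,0,0,0],[0.69,-0.93,0,0,0],[0.69,-0.93,0,0,0],[0.69,-0.93,0,0,0],[0.69,-0.94,0,0,0],[0.69,-0.94,0,0,0],[0.69,-0.95,0,0,0],[0.69,-0.95,0,0,0],[0,0,0,0,0],[0,0,0,0,0]]'
python3 -c "
from h import *
go(*tr(.041,-.105),.071,98.7);spools('scene',(130,130,430,300))"
```

```text
clock: 43.78
position: [0.5912, 0.1339, 0.1756]
ee_rot: [3.132, 0.236, -0.003]
force: [-0.8, 0.6, -0.9]
width: 0.649
gripper_force: 25.0
at [0.5912 0.1339 0.1756] line -81.4 TURN units -0.02 SHIFT units after turn [0.055 0.004 2.616] tilt [-0.002 -0.001 -1.   ] j7 -1.16
0.06 [158. 220.] 181 [ 0.3283 -0.3371] 0.0305 0.0603 tray -0.292 -0.53 slope x,y 0.012 0.012
0.116 [321. 171.] 128 [0.5174 0.1187] 0.03 0.1141 tray -0.036 -0.108 slope x,y 0.004 -0.026
```

```bash
python3 -m creep '[[0.05,0,1,0,0],[0,0,1,0,0],[0,0,0.4,0,0],[0,0,0.2,0,0],[0,0,0,0,0],[0,0,0,0,0.75],[0,0,0,0,0.8],[0,0,0,0,0.8],[0,0,0,0,0.8],[0,0,-1,0,0.8],[0,0,-1,0,1],[0,0,-0.5,0,1]]'
python3 -c "
from h import *
spools('scene',(130,130,430,300));
go(.3245,-.338,.171,None)"
```

```text
clock: 45.32
position: [0.5948, 0.1349, 0.1747]
ee_rot: [-3.132, -0.236, -0.004]
force: [0.5, -0.1, -0.4]
width: 0.968
gripper_force: 0.0
0.06 [158. 220.] 184 [ 0.3285 -0.3398] 0.0293 0.0605 tray -0.293 -0.533 slope x,y 0.007 -0.022
at [0.5955 0.135  0.1763] line -81.4 TURN units 0.0 SHIFT units after turn [-8.473 10.675  0.092] tilt [ 0.004  0.001 -1.   ] j7 -1.16
```

```bash
python3 -m creep '[[-0.71,0.89,0,0,1],[-0.71,0.89,0,0,1],[-0.71,0.89,0,0,1],[-0.71,0.89,0,0,1],[-0.71,0.89,0,0,1],[-0.71,0.89,0,0,1],[-0.71,0.89,0,0,1],[-0.7,0.89,0,0,1],[-0.7,0.89,0,0,1],[-0.7,0.89,0,0,1],[-0.7,0.89,0,0,1],[-0.7,0.89,0,0,1]]' && python3 -m creep '[[0,0,0,0,1],[0,0,0,0,1]]'
python3 -c "
from h import *
spools('wrist',(150,150,420,300))
im=grab('top','top1.png')
go(.3245,-.338,.02,None)"
```

```text
clock: 46.88
position: [0.3223, -0.3387, 0.1721]
ee_rot: [-3.132, -0.238, 0.001]
force: [0.6, -0.8, 0.4]
width: 1.001
gripper_force: 0.0
clock: 47.12
position: [0.323, -0.3375, 0.1721]
ee_rot: [-3.132, -0.236, 0.001]
force: [0.5, 0.3, -0.4]
width: 1.001
gripper_force: 0.0
0.06 [285. 208.] 3704 [ 0.3249 -0.3364] 0.0297 0.0594 tray -0.296 -0.529 slope x,y -0.004 0.0
at [ 0.3238 -0.3369  0.1722] line -81.3 TURN units 0.0 SHIFT units after turn [0.015 0.035 3.806] tilt [-0.001  0.001 -1.   ] j7 -0.24
```

View pics/top1.png

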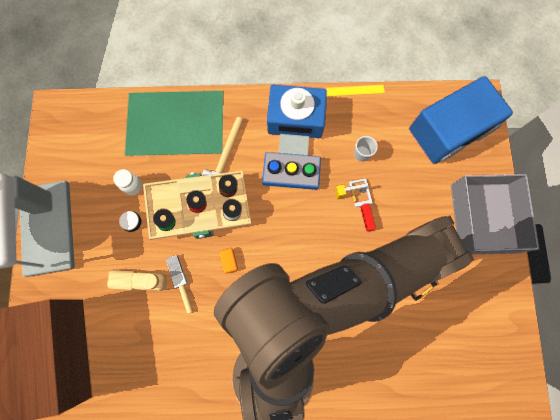

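The top view shows four spools standing on the tray: green (164,219), red (196,202), brown (228,186) and white (232,210). The hook is clipped at (362,195). The yellow spool is next.

```bash
python3 -m creep '[[0.02,0.01,1,0,0.9],[0,0,1,0,0.9],[0,0,1,0,0.9],[0,0,0.5,0,0.9],[0,0,0.3,0,0.9],[0,0,0,0,0],[0,0,0,0,0],[0,0,0,0,0],[0,0,0,0,0],[0,0,0,0,0]]' 25 && python3 -m creep '[[0,0,-1,0,0],[0,0,-1,0,0],[0,0,-1,0,0],[0,0,-0.9,0,0],[0,0,0,0,0]]'
python3 -c "
from h import *
go(*tr(.041,.105),.077,98.7)"
```

```text
clock: 48.48
position: [0.3246, -0.3385, 0.0214]
ee_rot: [3.133, 0.237, 0.002]
force: [-0.1, 2.2, 7.4]
width: 0.652
gripper_force: 25.0
clock: 49.1
position: [0.3251, -0.3395, 0.1788]
ee_rot: [3.13, 0.237, 0.006]
force: [0.0, 0.2, -1.5]
width: 0.65
gripper_force: 25.0
at [ 0.3251 -0.3395  0.1788] line -81.3 TURN units -0.01 SHIFT units after turn [  8.405 -15.94    2.536] tilt [ 0.004 -0.002 -1.   ] j7 -0.24
```

```bash
python3 -m creep '[[0.49,-0.94,0,0,0],[0.49,-0.94,0,0,0],[0.49,-0.94,0,0,0],[0.49,-0.94,0,0,0],[0.49,-0.94,0,0,0],[0.49,-0.94,0,0,0],[0.49,-0.94,0,0,0],[0.49,-0.94,0,0,0],[0.49,-0.94,0,0,0]]' && python3 -m creep '[[0.5,-0.93,0,0,0],[0.5,-0.93,0,0,0],[0.5,-0.93,0,0,0],[0.5,-0.94,0,0,0],[0.5,-0.94,0,0,0],[0.5,-0.94,0,0,0],[0.5,-0.94,0,0,0],[0.5,-0.93,0,0,0],[0,0,0,0,0],[0,0,0,0,0]]'
python3 -c "
from h import *
go(*tr(.041,.105),.077,98.7)"
```

```text
clock: 50.22
position: [0.4473, 0.0242, 0.1759]
ee_rot: [-3.132, -0.237, 0.001]
force: [1.2, -0.5, -2.3]
width: 0.652
gripper_force: 25.0
clock: 51.48
position: [0.5605, 0.3413, 0.1755]
ee_rot: [3.131, 0.235, -0.002]
force: [-0.7, -0.4, -1.4]
width: 0.65
gripper_force: 25.0
at [0.5605 0.3413 0.1755] line -81.4 TURN units -0.03 SHIFT units after turn [ 0.026 -0.004  2.463] tilt [-0.001 -0.001 -1.   ] j7 -1.48
```

```bash
python3 -m creep '[[0.02,0,1,0,0],[0,0,0.8,0,0],[0,0,0.36,0,0],[0,0,0.3,0,0],[0,0,0,0,0],[0,0,0,0,0.75],[0,0,0,0,0.8],[0,0,0,0,0.8],[0,0,0,0,0.8],[0,0,-1,0,0.8],[0,0,-1,0,1],[0,0,-0.4,0,1]]'
python3 -c "
from h import *
spools('scene',(130,130,430,300));im=grab('scene','scene1.png')
go(.6575,-.0785,.12,None)"
```

```text
clock: 52.98
position: [0.5627, 0.3426, 0.1768]
ee_rot: [-3.131, -0.236, -0.004]
force: [0.6, -0.1, -0.7]
width: 0.967
gripper_force: 0.0
0.116 [361. 139.] 106 [0.4863 0.3241] 0.0295 0.1142 tray -0.036 0.099 slope x,y 0.017 -0.004
0.116 [382. 149.] 107 [0.5626 0.3383] 0.03 0.1143 tray 0.042 0.102 slope x,y 0.027 -0.029
0.116 [354. 160.] 136 [0.546  0.2331] 0.0352 0.1145 tray 0.009 0.0 slope x,y 0.033 -0.004
0.116 [321. 171.] 131 [0.5142 0.1162] 0.0309 0.115 tray -0.04 -0.11 slope x,y 0.001 -0.017
0.116 [349. 183.] 193 [0.6071 0.1386] 0.0317 0.115 tray 0.055 -0.102 slope x,y 0.014 0.01
at [0.5625 0.3428 0.1759] line -81.4 TURN units 0.0 SHIFT units after turn [ 0.763 10.773  1.385] tilt [ 0.002  0.002 -1.   ] j7 -1.48
```

View pics/scene1.png

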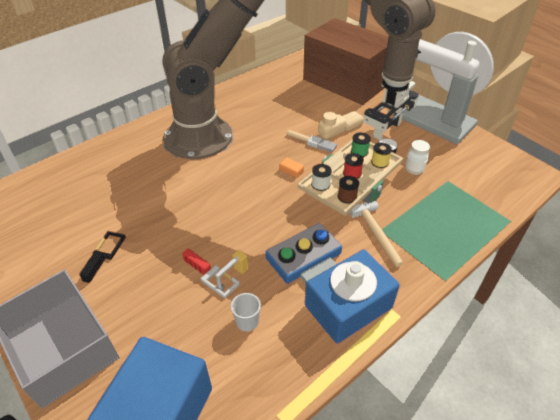

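Level tray, all five spools up: green (360,144), yellow (381,154), red (353,166), white (321,176) and brown (348,189). The hook is still on the anchor at (222,280). Moving over the yellow key with the fingers shut.

```bash
python3 -m creep '[[0.07,0.9,0,0,0],[0.07,0.9,0,0,0],[0.07,0.9,0,0,0],[0.06,0.9,0,0,0],[0.06,0.9,0,0,0],[0.06,0.9,0,0,0],[0.06,0.9,0,0,0],[0.06,0.9,0,0,0],[0.06,0.9,0,0,0],[0.06,0.9,0,0,0],[0.06,0.89,0,0,0],[0.06,0.88,0,0,0]]' && python3 -m creep '[[0,0,1,0,0],[0,0,0,0,0],[0,0,0,0,0]]'
python3 -c "
from h import *
im=grab('wrist','w8.png');t=grab('top')
P=cloud(im);hsv=cv2.cvtColor(im['pixels'],cv2.COLOR_BGR2HSV)
for k,lo,hi in(('b',(100,120,60),(130,255,255)),('y',(20,120,120),(35,255,255)),('g',(45,80,50),(90,255,255))):
    m=(cv2.inRange(hsv,lo,hi)>0)&(abs(P[...,2]-.06)<.006)&(np.indices(P.shape[:2])[0]<300)
    if m.sum()>50: print(k,m.sum(),np.median(P[m],0).round(4),P[m][:,:2].min(0).round(4),P[m][:,:2].max(0).round(4))
go(.6565,-.0785,.065,None)"
```

```text
clock: 54.58
position: [0.6554, -0.0794, 0.1724]
ee_rot: [-3.132, -0.237, 0.004]
force: [0.5, -1.0, 0.5]
width: 0.008
gripper_force: 0.0
clock: 54.95
position: [0.6559, -0.0782, 0.1343]
ee_rot: [-3.132, -0.238, 0.001]
force: [0.3, 0.0, 0.3]
width: 0.008
gripper_force: 0.0
b 1970 [ 0.6657 -0.0212  0.062 ] [ 0.6469 -0.1787] [ 0.7788 -0.003 ]
y 1555 [ 0.6574 -0.0761  0.0621] [ 0.6411 -0.0915] [ 0.6718 -0.0602]
g 1622 [ 0.6512 -0.1325  0.0621] [ 0.6342 -0.1493] [ 0.6654 -0.1172]
at [ 0.6566 -0.0784  0.1353] line -81.3 TURN units 0.0 SHIFT units after turn [-0.004  0.002  1.758] tilt [ 0.001 -0.    -1.   ] j7 -0.82
```

View pics/w8.png

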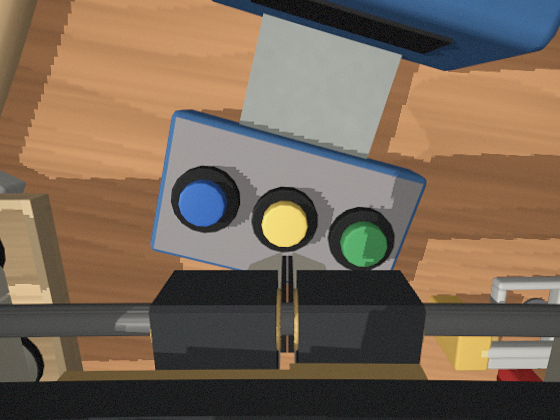

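The yellow key is right below the fingertips at (285,222), with blue at (203,202) and green at (362,242). Pressing yellow.

```bash
python3 -m creep '[[0,0,1,0,0],[0,0,0.7,0,0],[0,0,0.15,0,0],[0,0,0.1,0,0],[0,0,0.08,0,0],[0,0,0,0,0],[0,0,0,0,0]]'
```

```text
clock: 55.92
position: [0.6566, -0.0786, 0.0568]
ee_rot: [-3.131, -0.237, -0.004]
force: [-10.3, 5.6, 24.0]
width: 0.004
gripper_force: 12.1
```

The key bottomed out at 24 N. Raising and going to blue.

```bash
python3 -m creep '[[0,0,-0.5,0,0],[0,0,-0.5,0,0],[0,0,0,0,0],[0,0,0,0,0]]'
python3 -c "
from h import *
go(.6635,-.021,.0545,None)"
```

```text
clock: 56.42
position: [0.656, -0.0787, 0.0932]
ee_rot: [-3.132, -0.237, -0.0]
force: [-1.2, 0.6, -0.8]
width: 0.003
gripper_force: 0.0
at [ 0.656  -0.0787  0.0932] line -81.4 TURN units 0.0 SHIFT units after turn [ 0.402 -1.397  0.967] tilt [ 0.  0. -1.] j7 -0.79
```

```bash
python3 -m creep '[[0.2,-0.7,0,0,0],[0.2,-0.7,0,0,0],[0,0,0,0,0],[0,0,0.6,0,0],[0,0,0.2,0,0],[0,0,0.1,0,0],[0,0,0.07,0,0],[0,0,0,0,0],[0,0,0,0,0]]' && python3 -m creep '[[0,0,-0.5,0,0],[0,0,-0.5,0,0],[0,0,0,0,0],[0,0,0,0,0]]'
python3 -c "
from h import *
go(.651,-.1355,.0545,None)"
```

```text
clock: 57.55
position: [0.6627, -0.0219, 0.0568]
ee_rot: [-3.131, -0.235, 0.0]
force: [-12.0, 2.6, 22.4]
width: 0.009
gripper_force: 11.7
clock: 58.05
position: [0.6634, -0.0209, 0.0943]
ee_rot: [-3.132, -0.237, -0.0]
force: [0.0, -0.5, 0.5]
width: 0.003
gripper_force: 0.0
at [ 0.6634 -0.0209  0.0943] line -81.4 TURN units 0.0 SHIFT units after turn [-0.737  2.787  0.994] tilt [ 0.  0. -1.] j7 -0.88
```

```bash
python3 -m creep '[[-0.24,0.93,0,0,0],[-0.25,0.93,0,0,0],[-0.25,0.93,0,0,0],[0,0,0,0,0],[0,0,0.6,0,0],[0,0,0.2,0,0],[0,0,0.1,0,0],[0,0,0.09,0,0],[0,0,0,0,0],[0,0,0,0,0]]' && python3 -m creep '[[0,0,-0.5,0,0],[0,0,-0.5,0,0],[0,0,-1,0,0],[0,0,-1,0,0],[-0.7,-0.7,-0.5,0,0],[-0.7,-0.7,0,0,0],[-0.7,-0.7,0,0,0],[-0.7,-0.7,0,0,0],[0,0,0,0,0],[0,0,0,0,0]]'
python3 -c "
from h import *
t=grab('top');s=grab('scene');spools('scene',(130,130,430,300))
A=cv2.resize(t['pixels'][140:245,130:390],(780,315),interpolation=cv2.INTER_CUBIC)
B=cv2.resize(s['pixels'][230:310,170:260],(324,280),interpolation=cv2.INTER_CUBIC)
C2=np.zeros((600,780,3),np.uint8);C2[:315]=A;C2[318:598,:324]=B
D=cv2.resize(s['pixels'][120:215,290:420],(383,280),interpolation=cv2.INTER_CUBIC);C2[318:598,340:723]=D
cv2.imwrite('pics/end.png',C2)"
```

```text
clock: 59.3
position: [0.6508, -0.1349, 0.0569]
ee_rot: [-3.13, -0.237, -0.001]
force: [-8.8, 5.4, 20.2]
width: 0.009
gripper_force: 10.2
clock: 60.55
position: [0.5243, -0.0422, 0.1957]
ee_rot: [3.133, 0.237, 0.003]
force: [-0.4, -1.1, 0.2]
width: 0.004
gripper_force: 0.0
0.116 [361. 139.] 105 [0.4835 0.3286] 0.032 0.1144 tray -0.038 0.104 slope x,y 0.0 -0.019
0.116 [382. 149.] 101 [0.5639 0.3395] 0.0302 0.1149 tray 0.043 0.103 slope x,y 0.01 -0.044
0.116 [354. 160.] 129 [0.5422 0.2282] 0.0322 0.1146 tray 0.005 -0.004 slope x,y 0.03 -0.007
0.116 [321. 171.] 127 [0.5205 0.117 ] 0.0305 0.1151 tray -0.034 -0.111 slope x,y 0.024 -0.023
0.116 [348. 184.] 166 [0.6089 0.1411] 0.0311 0.1147 tray 0.057 -0.1 slope x,y -0.013 -0.004
```

View pics/end.png

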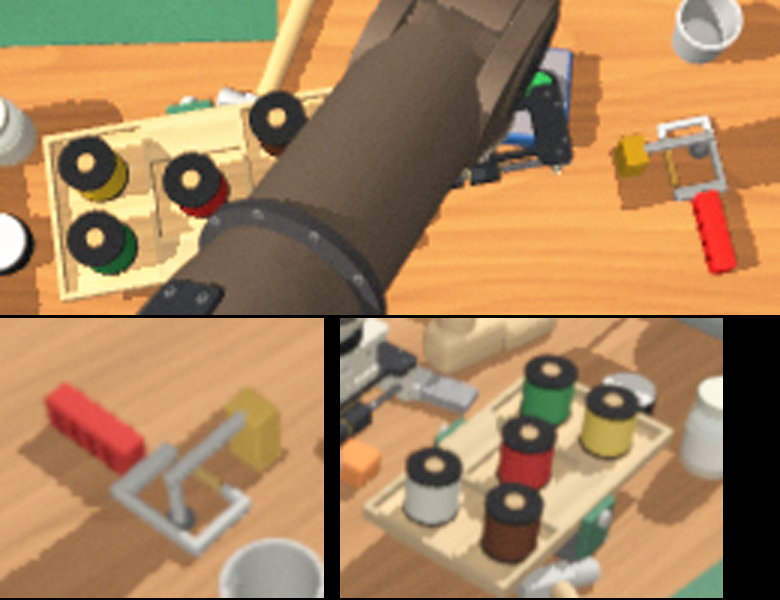

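The hook is clipped with its gate shut and the bar's foot inside the loop (180,518 in the lower-left crop). All five spools stand on the level tray, and the arm is clear of everything.

```bash
python3 -c "
from cell import sign_off
print(sign_off())"
```

```text
the job is handed in; nothing more can be done
None
```

I handed the job in after about 61 s of robot time: the hook is clipped on the anchor bar with its gate shut, all five spools stand upright on the level tray, and the keys were pressed fully in the order yellow, blue, green (the hand-in returned no verdict).

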